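Fill up a gel casting chamber with the filler blocks that fit

TASK

Both bays of the leaning gel casting chamber already hold glass cassettes, a different number in each, and the gap left above each stack must be filled before casting. Push one grey filler block, tab outward, fully home into each gap: the thickest that will go in, which only trying shows. Leave the spare block standing on the bench and do not disturb the things lying about.

Things in the scene. Friction and masses are not known exactly. Their poses are not given: they have to be found in the camera images.
- cradle: Fixed grey base plate, 150 x 204 mm, carrying the clear casting chamber (top edge 124 mm over the bench). Origin on the bench under its centre, z up, y towards the robot. In each bay a fixed stack of 6 mm glass cassettes (82 mm wide, 72 mm high) lies on the lower wall; the gap to the upper wall differs between the bays, swaps from start to start, and is 3 mm wider than one of the blocks.
- bay_near: Near bay; leans 30 degrees to the right (-y). Origin: middle of the line where the green floor meets the upper (left) wall's inner face. z: up along the bay, out of its mouth; x: square to the upper wall, into it; y: along its width, towards the robot. Inside 86 mm wide (y), x from -61 mm (lower wall) to 0 (upper wall), floor z = 0, rim z = 80 mm. The gap to fill is at the upper wall.
- bay_far: Bay farther from the robot in the same chamber, 92 mm beyond the near one; same form, sizes, origin and axes as bay_near, with its own number of cassettes and its own gap. Walls 5 mm, the partition between the bays 6 mm.
- block_34_center (a point): Loose grey filler block, 34 mm thick (x), standing on the bench. Body 82 mm wide (y), 80 mm high, foot bevelled 2.5 mm; centred on its top a grip tab 36 mm wide (y), 16 mm thick (x), 38 mm high; in all 118 mm high. Point: its middle, 59 mm above the foot; z up through the tab. 0.1 to 0.3 kg. Half a turn about z makes no difference.
- block_28_center (a point): Filler block, the same but 28 mm thick; point and axes as for block_34.
- block_22_center (a point): Filler block, the same but 22 mm thick; point and axes as for block_34.
- marker_black: Black marker pen, 137 mm long, 12 mm thick, lying on the bench; bystander.
- timer: White timer with three coloured buttons, 60 x 64 x 19 mm, lying on the bench; bystander.
- forceps: Steel forceps, 128 mm long, 9 mm high, lying on the bench; bystander.
- label_tape: Yellow roll of label tape, 68 mm across, 19 mm high; bystander.
Mind the look-alikes: they are no part of the job. What is shaped like the part that bears block_34_center but pink or purple is not meant. What is shaped like the part that bears block_28_center but pink is not meant.

How it is judged:
By the outcome, as a careful person would: the job done as asked, in the order asked, and still so for the second after the job is handed in, with the robot touching nothing.
It also fails if it takes over 64 s, if anything falls off the work surface, if the arm or the gripper's body presses on something with over 40 N, if the wrist force passes 120 N, or if a joint passes its speed limit or range.

ROBOT

A 6-joint arm with a two-finger parallel gripper is mounted at the origin on a cart in front of the work surface, level with it; the furniture and walls round the work are solid. World frame = base frame: x ahead of the robot, y to its left, z up, the work surface at z = 0. Lengths are in mm, angles in rad, forces in N, time in s.
With the tool pointing down it reaches from about 275 to 725 mm from the base axis. Payload 5.6 kg.
Tool frame: the origin (TCP) lies midway between the tips of the shut fingers; the grasp point (between the pads) lies 19 mm behind it; z points along the fingers, y is the line along which they close (so a half turn about z gives the same grasp; the last joint's range is limited). The gripper opens to 85 mm and grips with 20 to 120 N. Pads are 22 mm wide; open, the fingers measure 114 mm over their backs; the gripper's body (76 mm by 85 mm) begins 54 mm behind the grasp point. The pads swing forward as they close: fully open they stand 13 mm farther back than shut.
Start: joints at [0.285, 0.255, 0.108, 0, -1.424, -0.285], TCP at [549.994, 0.025, 231.283] pointing down, gripper open.
Joint ranges: [-2.95, 2.95], [-1.21, 1.97], [-1.09, 1.5], [-2.87, 1.71], [-2.94, -0.07], [-3.05, 3.05]. Speed limits (rad/s): [2.57, 2.57, 3.14, 3.14, 3.14, 3.14].

INTERFACE

Orientations are given as a rotation vector (axis times angle).
In Python, from workcell import * gives the robot as it stands.
- The arm moves only by the tool jog_arm, never from a script. Its argument "commands" is a list of rows, each an object of numbers: "claw": the closure, from 0 (fully open) to 1 (shut); "x", "y", "z": the shift along the tool's x, y, z in mm; "yaw": the turn about the tool's z in degrees. In form: [{"claw": .., "x": .., "y": .., "z": .., "yaw": ..}, ...]. A call has 1 to 10 rows; each row shifts and turns the commanded pose from where the row before left it, along the tool's axes as they then stand; what a row does not reach is not made up. A row lasts 1/10 s, in which the tool goes at most 50 mm and 8.59 degrees, less where a joint would pass 70% of its speed; a pose out of reach is approached as far as the arm can. A call with a gripper value outside its range is refused whole. The fingers move at their own pace and stop on an object; "force" is the grip in N (left out, the last holds). Time passes only in rows, so rows that do not move let the fingers close. It gives the time, the measured TCP pose, the force, the opening and the grip force at its end, in the units of the state.
- sense(): the state, without advancing time (a new reading comes with each control period).
- read_camera(name): name is "scene" or "side" or "wrist"; returns a dict with "pixels" (384x512x3 uint8, red, green, blue), "fovy" (degrees; the focal length in pixels is half the picture's height over the tangent of half this angle, whatever the lens; pixels are square), "cx", "cy" (the principal point, pixels), "extrinsics" (4x4, takes a point from world to camera coordinates). Camera axes: x right, y down, z forward; pixel columns grow to the right and rows downward; lengths in mm; the calibration is good to about 2 mm. The wrist camera is an equidistant fisheye: a pixel r from the principal point sees the ray r / f radians off the axis. A picture is of the moment at which its call begins. There is no depth.
- hand_in(): hands the job in; it is judged then, once.
The state is a dict: "t": time; "qpos": joint angles; "dq": joint speeds; "joint_torque": joint torques, N m; "tcp_pos": TCP position; "orientation": TCP orientation; "wrist_force": force on the tool from outside, world axes, zero at the start; "wrist_torque": the same for the moment, N m; "gripper_width": opening from 0.0 (shut) to 1.0 (fully open); "gripper_force": force on a finger pad.
Only numpy, scipy, OpenCV 4.12 (cv2) and the standard library are available. Lean on these libraries where they do the work, as an engineer would, in place of code of your own. Each camera call takes 0.05 s, during which the arm holds its last target. There are 200 camera calls.

## Working session

There is one attempt and no reset: what is moved stays moved. The work goes in short steps, Python scripts to look and compute and a tool call to move; the robot and the scene stay as the last step left them, time stands still between calls to the robot, and variables do not carry over. Pictures are saved under pics/ and viewed, at most 10 in all, crops included, and the job is handed in when it is done.

Besides the shell and the picture viewer there is one more tool, called after "Request:" as a command line: name --argument value ..., lists and objects as JSON in quotes. jog_arm: Moves the arm, as the interface text tells. Its arguments: {"type":"object","properties":{"commands":{"type":"array"},"force":{"type":"number"}},"required":["commands"]}

```bash
ls; mkdir -p pics; python3 - <<'E'
from workcell import *
import cv2,numpy as np
for n in ["scene","side"]:
    c=read_camera(n); cv2.imwrite(f"pics/{n}0.png",c["pixels"][:,:,::-1]); print(n,c["fovy"],c["cx"],c["cy"],np.round(c["extrinsics"],3).tolist())
a=[cv2.imread(f"pics/{n}0.png") for n in("scene","side")]
cv2.imwrite("pics/s0x.png",cv2.resize(a[0],(800,600),interpolation=cv2.INTER_CUBIC))
cv2.imwrite("pics/d0x.png",cv2.resize(a[1],(800,600),interpolation=cv2.INTER_CUBIC))
E
```

```text
pics
scene 57.3928173071688 264.6147629963275 190.554401267172 [[-0.875, -0.484, -0.015, 461.919], [-0.288, 0.546, -0.787, 271.695], [0.389, -0.684, -0.617, 664.858], [0.0, 0.0, 0.0, 1.0]]
side 51.59489728396706 257.24365744598555 193.49018232784096 [[0.999, 0.045, 0.023, -584.219], [0.042, -0.48, -0.876, -5.313], [-0.028, 0.876, -0.481, 1331.661], [0.0, 0.0, 0.0, 1.0]]
```

View pics/s0x.png

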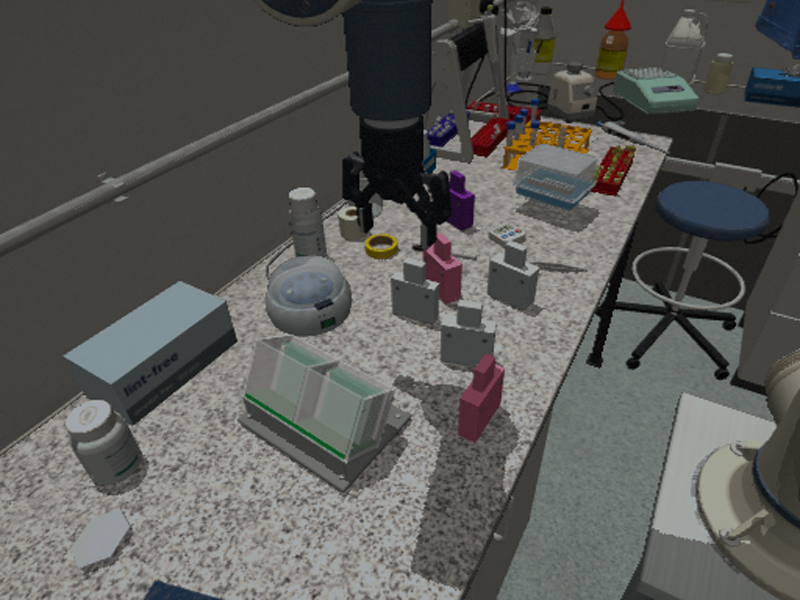

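View pics/d0x.png

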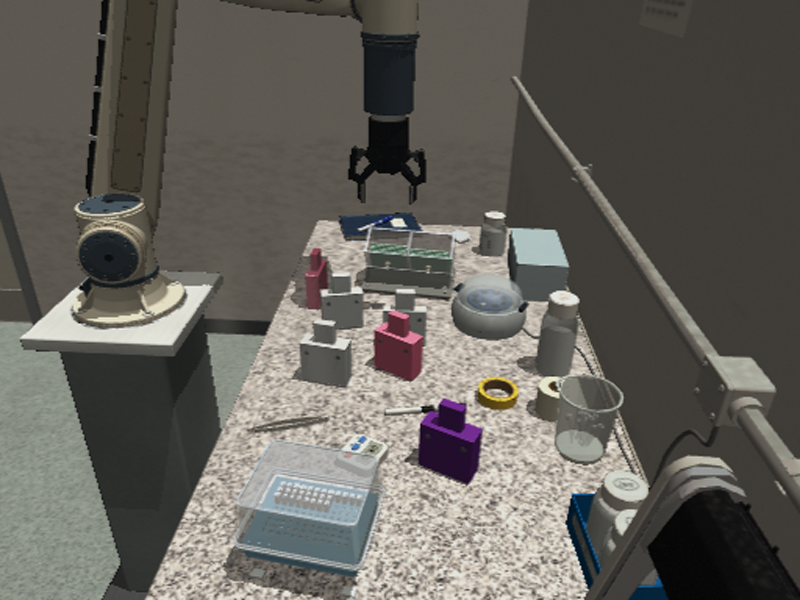

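The scene view shows grey blocks with tabs at about (415,265), (470,310) and (513,250) in the 800 px picture. The chamber is at (320,400), with pink and purple look-alikes beside the blocks. The side view shows the same things from the other end.

```bash
cat > h.py <<'E'
from workcell import *
import cv2,numpy as np
def f(c): return c["pixels"].shape[0]/2/np.tan(np.radians(c["fovy"]/2))
def ray(c,uv,fish=False):
    d=(np.array(uv,float)-[c["cx"],c["cy"]])/f(c); E=np.array(c["extrinsics"])
    if fish:
        r=np.hypot(*d)+1e-12; v=np.r_[d/r*np.sin(r),np.cos(r)]
    else: v=np.r_[d,1]
    return -E[:3,:3].T@E[:3,3], E[:3,:3].T@v
def onz(c,uv,z,fish=False):
    o,v=ray(c,uv,fish); return o+v*(z-o[2])/v[2]
def proj(c,P,fish=False):
    E=np.array(c["extrinsics"]); p=E[:3,:3]@np.array(P,float)+E[:3,3]
    if fish:
        r=np.hypot(p[0],p[1]); return p[:2]/(r+1e-12)*np.arctan2(r,p[2])*f(c)+[c["cx"],c["cy"]]
    return p[:2]/p[2]*f(c)+[c["cx"],c["cy"]]
E
python3 - <<'E'
from h import *
k=1.5625
s=read_camera("scene");d=read_camera("side");w=read_camera("wrist")
for n,c,pts in(("scene",s,[(415,262),(470,306),(514,247),(440,242),(487,364)]),("side",d,[(404,294),(342,278),(325,325),(399,318),(316,254)])):
    for p in pts: print(n,p,onz(c,np.array(p)/k,118).round())
for n,c,p in(("plate scene",s,[(346,490),(241,422),(409,420)]),("plate side",d,[(363,292),(451,298)])):
    for q in p: print(n,onz(c,np.array(q)/k,5).round())
print(w["fovy"],w["cx"],w["cy"],np.round(w["extrinsics"],3).tolist(),sense()["orientation"])
cv2.imwrite("pics/w0.png",cv2.resize(w["pixels"][:,:,::-1],(800,600),interpolation=cv2.INTER_CUBIC))
E
```

```text
scene (415, 262) [ 592. -124.  118.]
scene (470, 306) [463. -61. 118.]
scene (514, 247) [ 463. -242.  118.]
scene (440, 242) [ 583. -198.  118.]
scene (487, 364) [394.  39. 118.]
side (404, 294) [ 592. -144.  118.]
side (342, 278) [472. -89. 118.]
side (325, 325) [ 466. -265.  118.]
side (399, 318) [ 588. -231.  118.]
side (316, 254) [404.  16. 118.]
plate scene [502. 226.   5.]
plate scene [698. 207.   5.]
plate scene [486.  89.   5.]
plate side [495.  70.   5.]
plate side [690.  59.   5.]
65.70646984690485 253.67878450215707 192.03800706371553 [[-1.0, 0.001, 0.001, 549.388], [0.001, 0.961, 0.278, -38.159], [-0.001, 0.278, -0.961, 378.155], [0.0, 0.0, 0.0, 1.0]] [ 2.22095445e+00 -2.22097008e+00 -8.74678952e-04]
```

View pics/w0.png

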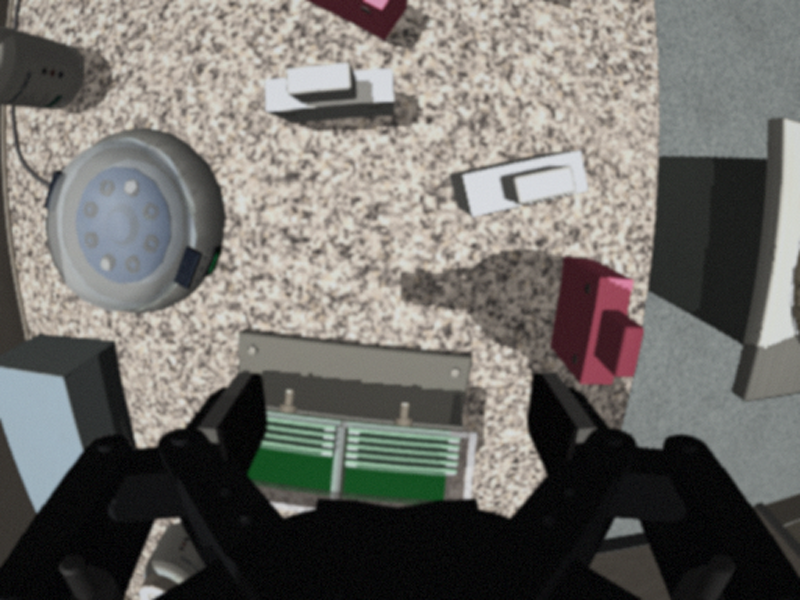

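The wrist view shows two grey blocks: A with its tab at (320,82), and B with its tab at (543,184). It also looks into both bays, with the cassette edges at about (300,435) and (405,450). I zoom in on the bays and measure the blocks.

```bash
python3 - <<'E'
from h import *
w=read_camera("wrist"); np.savez("w0.npz",**{k:np.array(v) for k,v in w.items()})
im=w["pixels"]
cr=im[200:330,145:315][:,:,::-1]; cv2.imwrite("pics/w0c.png",cv2.resize(cr,None,fx=4.6,fy=4.6,interpolation=cv2.INTER_CUBIC))
# bright block tops
hsv=cv2.cvtColor(im,cv2.COLOR_RGB2HSV)
m=((hsv[...,2]>150)&(hsv[...,1]<25)).astype(np.uint8); m=cv2.morphologyEx(m,cv2.MORPH_OPEN,np.ones((3,3)))
n,l,st,ce=cv2.connectedComponentsWithStats(m)
for i in range(1,n):
    if st[i,4]>150 and ce[i][1]<170 and ce[i][0]<400:
        c=max(cv2.findContours((l==i).astype(np.uint8),0,2)[0],key=cv2.contourArea)
        b=cv2.boxPoints(cv2.minAreaRect(c)); print(st[i],ce[i].round(1)); print([onz(w,p,80,1)[:2].round(1).tolist() for p in b])
print(im[38:60,205,:].mean(1).round(), im[105,290:380].mean(1).round())
E
```

```text
[ 165   35   59   38 1194] [193.5  52.7]
[[643.3, -133.7], [585.7, -154.4], [573.8, -123.8], [630.5, -102.6]]
[227  34  28  31 495] [242.3  50.5]
[[577.1, -114.5], [574.4, -145.4], [548.6, -142.3], [551.4, -111.5]]
[  36   91   50  105 1768] [ 51.5 150.8]
[[836.9, -101.8], [763.1, -103.9], [740.6, 12.7], [813.5, 26.1]]
[ 297   96   83   44 2022] [338.  117.3]
[[508.4, -66.7], [427.2, -87.8], [416.3, -49.3], [499.6, -29.5]]
[152. 179. 189. 188. 201. 214. 216. 216. 214. 215. 218. 215. 217. 217.
 217. 218. 216. 216. 209. 180. 127.  69.] [200. 206. 210. 211. 206. 198. 188. 188. 187. 176. 147. 120. 123. 151.
 174. 189. 192. 180. 172. 170. 169. 165. 157. 145. 131. 122. 115. 107.
  98. 103. 105. 104. 115. 133. 143. 158. 177. 191. 197. 201. 207. 210.
 211. 217. 217. 216. 218. 220. 219. 219. 218. 219. 219. 218. 219. 216.
 215. 206. 206. 203. 195. 190. 190. 193. 195. 193. 197. 196. 198. 196.
 196. 194. 198. 199. 206. 213. 215. 217. 217. 218. 217. 217. 206. 166.
 116. 109. 139. 169. 193. 196.]
```

View pics/w0c.png

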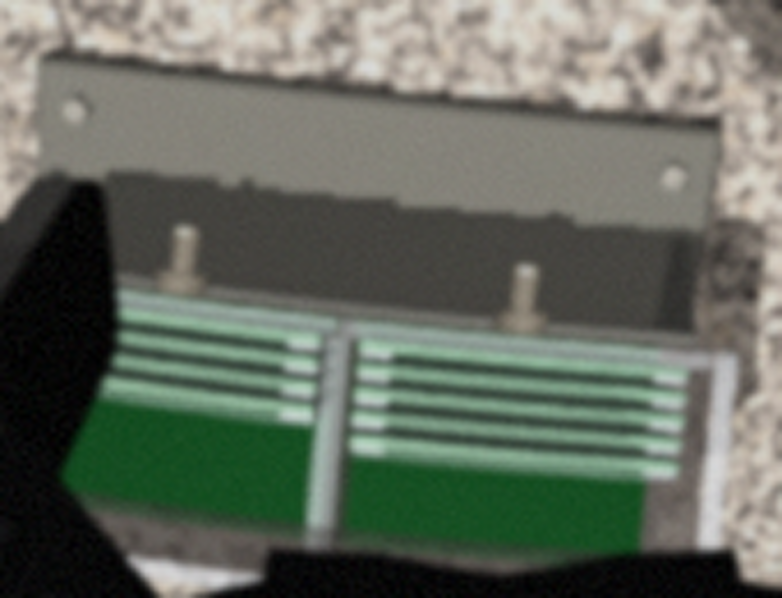

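The far bay (left in the crop) shows 4 cassette edges, at y of about 342–412. The near bay shows 5, at about 350–443. That predicts gaps of 37 mm (block 34) in the far bay and 31 mm (block 28) in the near bay, and the fit will confirm it. Next I look at the blocks from above.

Request:
jog_arm --commands '[{"x":50,"y":25},{"x":50,"y":25},{},{}]'

```text
schema error: expected keys claw, x, y, z, yaw
```

```bash
python3 - <<'E'
from h import *
w=read_camera("wrist"); np.savez("w1.npz",**{k:np.array(v) for k,v in w.items()})
cv2.imwrite("pics/w1.png",cv2.resize(w["pixels"][:,:,::-1],(800,600),interpolation=cv2.INTER_CUBIC)); print(sense()["tcp_pos"],sense()["t"])
E
```

```text
[5.49889176e+02 5.09353631e-02 2.31081818e+02] 0.35
```

View pics/w1.png

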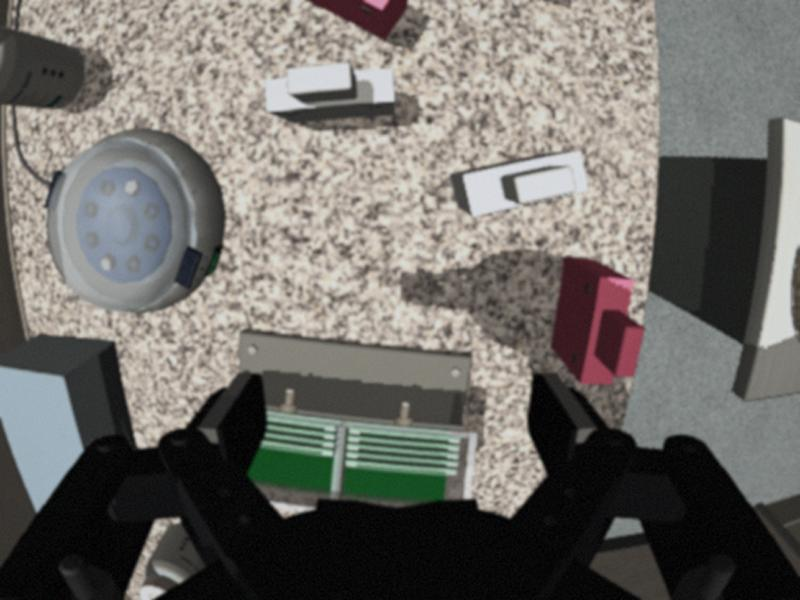

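The rows need all five keys. The arm did not move, so the picture is the same as before.

Request:
jog_arm --commands '[{"claw":0,"x":50,"y":25,"z":0,"yaw":0},{"claw":0,"x":50,"y":25,"z":0,"yaw":0},{"claw":0,"x":0,"y":0,"z":0,"yaw":0},{"claw":0,"x":0,"y":0,"z":0,"yaw":0}]'

```text
t: 0.75
tcp_pos: [505.0, -90.2, 231.6]
orientation: [-2.219, 2.223, -0.0]
wrist_force: [0.8, 0.5, -0.5]
gripper_width: 1.002
gripper_force: 0.0
```

```bash
python3 - <<'E'
from h import *
w=read_camera("wrist"); np.savez("w1.npz",**{k:np.array(v) for k,v in w.items()})
cv2.imwrite("pics/w1.png",cv2.resize(w["pixels"][:,:,::-1],(800,600),interpolation=cv2.INTER_CUBIC)); print(sense()["tcp_pos"],sense()["t"])
E
```

```text
[505.32651634 -89.42437703 231.37406536] 0.8
```

View pics/w1.png

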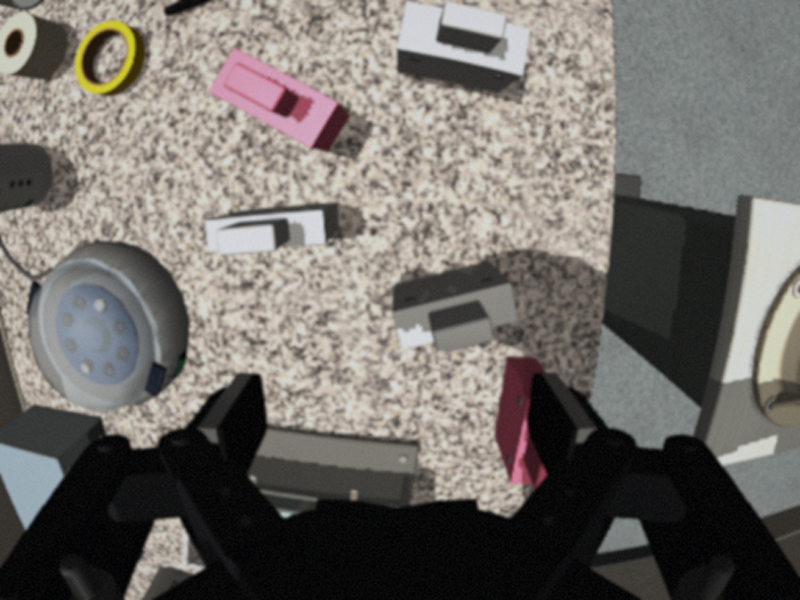

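In this view A is at (270,232), B is in shadow at (455,310) and C is at (463,42). C and B look thicker than A. I work out corners and sizes from these pixels.

```bash
python3 - <<'E'
from h import *
W=[{k:v for k,v in np.load(f"w{i}.npz").items()} for i in(0,1)]
def q(n,w,pts,z):
    P=np.array([onz(w,np.array(p)/1.5625,z,1)[:2] for p in pts])
    e=[np.linalg.norm(P[i]-P[(i+1)%4]) for i in range(4)]; d=(P[0]-P[1])+(P[3]-P[2])
    print(n,P.mean(0).round(1),np.round(e,1),"yaw of long axis",np.degrees(np.arctan2(d[1],d[0])).round(1))
q("A body w1",W[1],[(206,221),(325,209),(327,244),(207,252)],80)
q("A body w0",W[0],[(265,82),(393,69),(395,103),(268,112)],80)
q("A tab w0",W[0],[(288,69),(351,64),(353,92),(290,99)],118)
q("B body w0",W[0],[(463,179),(583,152),(586,190),(472,214)],80)
q("B body w1",W[1],[(394,312),(510,284),(517,322),(400,347)],80)
q("B tab w1",W[1],[(430,318),(488,303),(493,340),(440,350)],118)
q("B tab w0",W[0],[(515,178),(572,167),(575,190),(517,200)],118)
q("C body w1",W[1],[(407,5),(528,25),(525,67),(400,50)],80)
q("C tab w1",W[1],[(445,5),(505,12),(503,42),(441,36)],118)
for p in [(153.7,212),(301.1,226.5)]: print("plate edge",onz(W[0],p,5,1).round(1), onz(W[0],p,12,1).round(1))
k=4.6
def cp(x,y): return (145+x/k,200+y/k)
h0=52.2
for n,p,h in [("lower wall rim L",cp(118,290),91),("rim mid",cp(345,323),91),("rim R",cp(735,352),91),("partition low end",cp(322,530),52+69),("near end wall top",cp(712,545),120),("end wall bottom",cp(722,360),91)]:
    print(n,onz(W[0],p,h,1).round(1))
E
```

```text
A body w1 [ 591.5 -120.9] [82.4 22.7 84.  21.2] yaw of long axis 2.9
A body w0 [ 591.5 -120.2] [81.6 22.2 80.7 20.2] yaw of long axis 2.6
A tab w0 [ 591.  -119.2] [35.  16.1 34.9 17.5] yaw of long axis 2.7
B body w0 [465.1 -62.1] [83.4 25.4 79.7 23.1] yaw of long axis 14.4
B body w1 [465.3 -62.3] [79.6 27.6 82.  25.4] yaw of long axis 13.1
B tab w1 [465.8 -67.7] [35.  23.5 32.4 21.2] yaw of long axis 12.9
B tab w0 [465.7 -63.1] [35.  13.4 35.6 12.4] yaw of long axis 12.7
C body w1 [ 460.6 -247.5] [78.6 29.8 80.1 31.7] yaw of long axis -6.2
C tab w1 [ 461.9 -243.6] [33.9 18.8 34.6 19.3] yaw of long axis -3.0
plate edge [686.5  66.1   5. ] [683.9  63.5  12. ]
plate edge [485.4  86.3   5. ] [486.7  83.4  12. ]
lower wall rim L [642.3  95.3  91. ]
rim mid [586.8 102.6  91. ]
rim R [492.3 111.6  91. ]
partition low end [591.6 142.9 121. ]
near end wall top [499.1 149.1 120. ]
end wall bottom [495.4 113.9  91. ]
```

The sizes agree: A is the 22, B the 28 and C the 34. I move back and up for a clear look into the mouth.

Request:
jog_arm --commands '[{"claw":0,"x":-22,"y":-22,"z":-28,"yaw":0},{"claw":0,"x":-22,"y":-22,"z":-28,"yaw":0},{"claw":0,"x":-23,"y":-22,"z":-28,"yaw":0},{"claw":0,"x":-23,"y":-22,"z":-28,"yaw":0},{"claw":0,"x":0,"y":0,"z":0,"yaw":0},{"claw":0,"x":0,"y":0,"z":0,"yaw":0},{"claw":0,"x":0,"y":0,"z":0,"yaw":0}]'

```text
t: 1.5
tcp_pos: [592.8, 0.9, 342.1]
orientation: [2.221, -2.219, -0.002]
wrist_force: [-0.5, 0.2, 0.5]
gripper_width: 1.0
gripper_force: 0.0
```

```bash
python3 - <<'E'
from h import *
w=read_camera("wrist"); np.savez("w2.npz",**{k:np.array(v) for k,v in w.items()}); s=read_camera("scene"); np.savez("s2.npz",**{k:np.array(v) for k,v in s.items()})
c=[proj(w,(590,125,110),1)]; print(c,sense()["tcp_pos"])
u,v=map(int,c[0])
a=cv2.resize(w["pixels"][v-45:v+50,u-75:u+75],(790,500),interpolation=cv2.INTER_CUBIC)
cv2.imwrite("pics/w2.png",a[:,:,::-1]); print(u-75,v-45)
E
```

```text
[array([255.25395903, 249.77073584])] [5.92552386e+02 2.71334526e-01 3.42598843e+02]
180 204
```

View pics/w2.png

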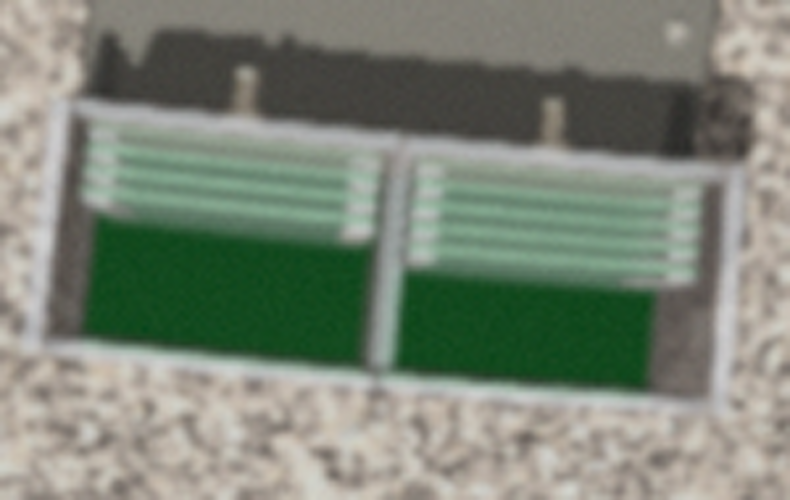

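The mouth is clear: the rim's outer corners are at (65,100), (742,168), (718,410) and (22,350) of the crop, with 4 cassettes in the far bay and 5 in the near one.

```bash
python3 - <<'E'
from h import *
w={k:v for k,v in np.load("w2.npz").items()}
g=lambda x,y,z:onz(w,(180+x/5.267,204+y/5.263),z,1)
lf,ln,un,uf=g(65,100,88.5),g(742,168,88.5),g(718,410,124),g(22,350,124)
for p in(lf,ln,un,uf):print(p.round(1))
print("len",np.linalg.norm(lf-ln),np.linalg.norm(uf-un),"width",np.linalg.norm((lf+ln-un-uf)/2),"(190ish, 71)")
d=(lf-ln)+(uf-un); yaw=np.arctan2(d[1],d[0]); print("yaw",np.degrees(yaw))
u=-np.array([np.cos(yaw),np.sin(yaw),0]); v=np.array([-np.sin(yaw),np.cos(yaw),0]); s,c=.5,np.sqrt(.75); Z=np.array([0,0,1])
X=c*v+s*Z; zb=-s*v+c*Z
cen=(lf+ln+un+uf)/4; print("cen",cen.round(1))
o=cen+X*(71/2-5)-80*zb; print("origin mid",o.round(1)); print("near",(o+46*u).round(1),"far",(o-46*u).round(1),"u",u.round(3),"v",v.round(3))
# stack visible face check
for n,p in(("far stack top",(230,228)),("near stack top",(540,280))):
    P=o+72*zb
    oo,r=ray(w,(180+p[0]/5.267,204+p[1]/5.263),True); q=oo+r*((P-oo)@zb)/(r@zb); print(n,((q-o)@X).round(1))
E
```

```text
[681.5  93.5  88.5]
[492.2 114.6  88.5]
[501.  172.7 124. ]
[691.7 153.1 124. ]
len 190.40107316589712 191.66988483315913 width 69.38798040230654 (190ish, 71)
yaw -6.113632298425976
cen [591.6 133.4 106.2]
origin mid [598.7 199.5  52.2]
near [552.9 204.4  52.2] far [644.4 194.6  52.2] u [-0.994  0.107 -0.   ] v [0.107 0.994 0.   ]
far stack top -35.8
near stack top -29.4
```

The gaps come out at 36 and 29.5 mm, which supports 34 → far and 28 → near. I go to block C (34).

Request:
jog_arm --commands '[{"claw":0,"x":35,"y":18.7,"z":28,"yaw":0},{"claw":0,"x":35,"y":18.7,"z":28,"yaw":0},{"claw":0,"x":35,"y":18.7,"z":28,"yaw":0},{"claw":0,"x":35,"y":18.7,"z":28,"yaw":0},{"claw":0,"x":35,"y":18.7,"z":28,"yaw":0},{"claw":0,"x":35,"y":18.7,"z":28,"yaw":0},{"claw":0,"x":36,"y":18.7,"z":28,"yaw":0},{"claw":0,"x":0,"y":0,"z":0,"yaw":6.1},{"claw":0,"x":0,"y":0,"z":0,"yaw":0},{"claw":0,"x":0,"y":0,"z":0,"yaw":0}]' --force 30

```text
t: 2.6
tcp_pos: [462.3, -245.6, 147.8]
orientation: [-2.102, 2.334, -0.001]
wrist_force: [-0.0, 0.4, 0.1]
gripper_width: 0.998
gripper_force: 0.0
```

```bash
python3 - <<'E'
from h import *
w=read_camera("wrist"); np.savez("w3.npz",**{k:np.array(v) for k,v in w.items()}); st=sense(); print(st["tcp_pos"],st["orientation"],st["t"])
for P in[(461.3,-245.5,118)]: print(proj(w,P,1))
cv2.imwrite("pics/w3.png",cv2.resize(w["pixels"][100:340,100:412][:,:,::-1],(780,600),interpolation=cv2.INTER_CUBIC))
E
```

```text
[ 462.74523333 -245.26040767  148.00281542] [-2.10261285e+00  2.33315096e+00 -2.01934826e-03] 2.65
[254.99154041 221.26019017]
```

View pics/w3.png

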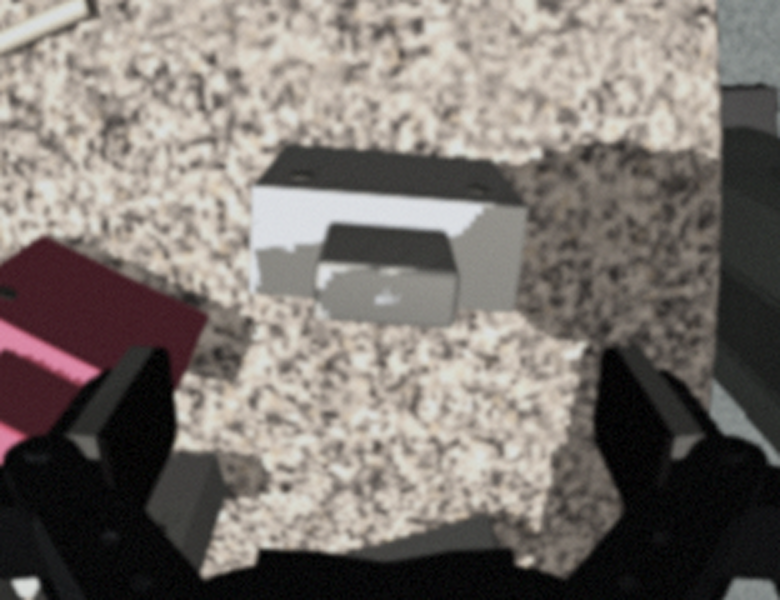

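The tab's top face lies at about (386,294) in the crop, a few pixels from the prediction, between the open fingers. I work out the correction.

```bash
python3 - <<'E'
from h import *
from scipy.spatial.transform import Rotation as R
w={k:v for k,v in np.load("w3.npz").items()}
def q(pts,z):
    P=np.array([onz(w,(100+x/2.5,100+y/2.5),z,1) for x,y in pts]); d=P[0]-P[1]+P[3]-P[2]
    print(P.mean(0).round(1),[np.linalg.norm(P[i]-P[(i+1)%4]).round(1) for i in range(4)],np.degrees(np.arctan2(d[1],d[0])).round(1)); return P.mean(0)
a=q([(318,262),(456,270),(457,325),(317,318)],118)
q([(252,185),(526,205),(521,312),(254,296)],80)
st=sense(); M=R.from_rotvec(st["orientation"]).as_matrix(); print(M.round(3).tolist(), (M.T@(a-st["tcp_pos"])).round(1))
E
```

```text
[ 461.1 -247.9  118. ] [np.float64(34.0), np.float64(14.8), np.float64(35.4), np.float64(14.9)] -9.3
[ 460.6 -246.9   80. ] [np.float64(80.8), np.float64(34.1), np.float64(82.3), np.float64(34.8)] -10.0
[[-0.104, -0.995, 0.001], [-0.995, 0.104, -0.0], [0.0, -0.001, -1.0]] [ 2.7  1.4 30. ]
```

Request:
jog_arm --commands '[{"claw":0,"x":2,"y":1.6,"z":0,"yaw":3.6},{"claw":0,"x":0,"y":0,"z":35,"yaw":0},{"claw":0,"x":0,"y":0,"z":35,"yaw":0},{"claw":0,"x":0,"y":0,"z":0,"yaw":0},{"claw":1,"x":0,"y":0,"z":0,"yaw":0},{"claw":1,"x":0,"y":0,"z":0,"yaw":0},{"claw":1,"x":0,"y":0,"z":0,"yaw":0},{"claw":1,"x":0,"y":0,"z":0,"yaw":0},{"claw":1,"x":0,"y":0,"z":0,"yaw":0},{"claw":1,"x":0,"y":0,"z":0,"yaw":0}]' --force 30

```text
t: 3.65
tcp_pos: [462.0, -247.7, 79.1]
orientation: [-2.025, 2.399, -0.005]
wrist_force: [0.7, 0.4, 6.6]
gripper_width: 0.413
gripper_force: 39.5
```

The tab is held at 35 mm. With a light press on the bench I now swing the block 30° about its foot edge, so it turns in the pads to match the bay's lean.

Request:
jog_arm --commands '[{"claw":1,"x":5.5,"y":0,"z":0.9,"yaw":0},{"claw":1,"x":5.5,"y":0,"z":-0.3,"yaw":0},{"claw":1,"x":5.5,"y":0,"z":0,"yaw":0},{"claw":1,"x":5.5,"y":0,"z":0.3,"yaw":0},{"claw":1,"x":5.5,"y":0,"z":0.5,"yaw":0}]' --force 30

```text
t: 4.15
tcp_pos: [457.8, -274.9, 80.3]
orientation: [-2.025, 2.398, -0.008]
wrist_force: [-4.3, 5.4, 23.6]
gripper_width: 0.417
gripper_force: 43.5
```

```bash
python3 - <<'E'
from h import *
w=read_camera("wrist");s=read_camera("scene")
a=cv2.resize(w["pixels"][100:340,130:380],(416,400),interpolation=cv2.INTER_CUBIC)
p=proj(s,(461,-260,60)); u,v=map(int,p)
b=cv2.resize(s["pixels"][max(v-50,0):v+50,u-45:u+45],(360,400),interpolation=cv2.INTER_CUBIC)
cv2.imwrite("pics/t1.png",np.hstack([a,b])[:,:,::-1])
E
```

```text
(no output)
```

View pics/t1.png

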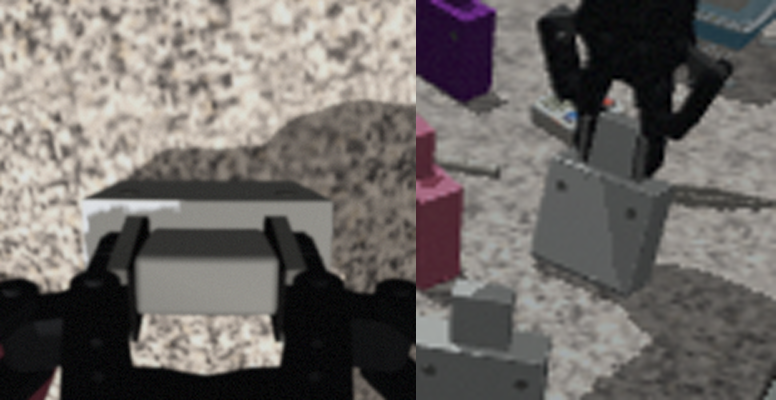

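The right panel shows the block leaning and turning in the pads as planned, with no slip at the foot. I continue to 30°.

Request:
jog_arm --commands '[{"claw":1,"x":5.4,"y":0,"z":0.7,"yaw":0},{"claw":1,"x":5.4,"y":0,"z":1.0,"yaw":0},{"claw":1,"x":5.3,"y":0,"z":1.3,"yaw":0},{"claw":1,"x":5.2,"y":0,"z":1.6,"yaw":0},{"claw":1,"x":5.2,"y":0,"z":1.9,"yaw":0},{"claw":1,"x":0,"y":0,"z":0,"yaw":0}]' --force 30

```text
t: 4.85
tcp_pos: [452.9, -303.4, 73.3]
orientation: [2.027, -2.4, 0.011]
wrist_force: [-3.9, -3.5, 16.0]
gripper_width: 0.417
gripper_force: 34.7
```

```bash
python3 - <<'E'
from h import *
from scipy.spatial.transform import Rotation as R
w=read_camera("wrist"); st=sense(); T=np.array(st["tcp_pos"]); M=R.from_rotvec(st["orientation"]).as_matrix()
# block model at tilt th about tool y through pivot (26mm behind tcp): predicted rows of tab-top edges vs picture column
g=cv2.GaussianBlur(w["pixels"].mean(2),(5,1),0)
piv=T-M[:,2]*26
for th in(20,25,30,35):
    t=np.radians(th); bz=-M[:,2]*np.cos(t)+M[:,0]*np.sin(t); bx=M[:,0]*np.cos(t)+M[:,2]*np.sin(t)
    f=lambda x,z:proj(w,piv+bx*x+bz*z,1)[1].round(1)
    print(th,"tab top rows",f(8,13),f(-8,13),"body top front edge",f(17,-25),"foot front",f(17,-105))
u=int(proj(w,piv,1)[0]); u2=u+40
print(T.round(1),u); print("mid col",list(zip(range(170,300,2),g[170:300:2,u].astype(int)))); print("off col",list(zip(range(150,250,2),g[150:250:2,u2].astype(int))))
E
```

```text
20 tab top rows 253.8 291.7 body top front edge 227.0 foot front 222.0
25 tab top rows 250.9 289.5 body top front edge 231.1 foot front 233.4
30 tab top rows 248.1 286.9 body top front edge 235.3 foot front 244.8
35 tab top rows 245.5 284.2 body top front edge 239.6 foot front 256.2
[ 452.9 -303.3   73.4] 253
mid col [(170, np.int64(160)), (172, np.int64(182)), (174, np.int64(175)), (176, np.int64(152)), (178, np.int64(163)), (180, np.int64(188)), (182, np.int64(199)), (184, np.int64(168)), (186, np.int64(145)), (188, np.int64(130)), (190, np.int64(102)), (192, np.int64(99)), (194, np.int64(100)), (196, np.int64(90)), (198, np.int64(91)), (200, np.int64(93)), (202, np.int64(91)), (204, np.int64(91)), (206, np.int64(97)), (208, np.int64(96)), (210, np.int64(81)), (212, np.int64(68)), (214, np.int64(76)), (216, np.int64(89)), (218, np.int64(87)), (220, np.int64(86)), (222, np.int64(97)), (224, np.int64(106)), (226, np.int64(111)), (228, np.int64(115)), (230, np.int64(115)), (232, np.int64(103)), (234, np.int64(115)), (236, np.int64(116)), (238, np.int64(117)), (240, np.int64(108)), (24
[... 1024 characters left out ...]
.int64(113)), (186, np.int64(107)), (188, np.int64(102)), (190, np.int64(97)), (192, np.int64(94)), (194, np.int64(83)), (196, np.int64(76)), (198, np.int64(80)), (200, np.int64(84)), (202, np.int64(90)), (204, np.int64(95)), (206, np.int64(99)), (208, np.int64(104)), (210, np.int64(115)), (212, np.int64(122)), (214, np.int64(109)), (216, np.int64(105)), (218, np.int64(106)), (220, np.int64(103)), (222, np.int64(106)), (224, np.int64(102)), (226, np.int64(100)), (228, np.int64(102)), (230, np.int64(52)), (232, np.int64(28)), (234, np.int64(21)), (236, np.int64(16)), (238, np.int64(11)), (240, np.int64(11)), (242, np.int64(52)), (244, np.int64(89)), (246, np.int64(105)), (248, np.int64(108))]
```

Request:
jog_arm --commands '[{"claw":1,"x":0,"y":0,"z":0,"yaw":0},{"claw":1,"x":0,"y":0,"z":-30,"yaw":0},{"claw":1,"x":0,"y":0,"z":-40,"yaw":0},{"claw":1,"x":0,"y":0,"z":-40,"yaw":0},{"claw":1,"x":0,"y":0,"z":-40,"yaw":-3.6},{"claw":1,"x":-25,"y":-9,"z":0,"yaw":0},{"claw":1,"x":-40,"y":-14,"z":0,"yaw":0},{"claw":1,"x":-40,"y":-14,"z":0,"yaw":0},{"claw":1,"x":-40,"y":-14,"z":0,"yaw":0}]' --force 60

```text
t: 5.8
tcp_pos: [517.5, -160.2, 219.1]
orientation: [2.099, -2.337, -0.002]
wrist_force: [1.2, -1.2, -1.4]
gripper_width: 0.414
gripper_force: 66.5
```

Request:
jog_arm --commands '[{"claw":1,"x":-40,"y":-14,"z":0,"yaw":0},{"claw":1,"x":-40,"y":-14,"z":0,"yaw":0},{"claw":1,"x":-40,"y":-14,"z":0,"yaw":0},{"claw":1,"x":-40,"y":-14,"z":0,"yaw":0},{"claw":1,"x":-40,"y":-14,"z":0,"yaw":0},{"claw":1,"x":-35,"y":-11,"z":0,"yaw":0},{"claw":1,"x":-16,"y":-4,"z":0,"yaw":0},{"claw":1,"x":0,"y":0,"z":0,"yaw":0},{"claw":1,"x":0,"y":0,"z":0,"yaw":0}]' --force 60

```text
t: 6.7
tcp_pos: [628.3, 78.5, 218.9]
orientation: [2.099, -2.335, -0.001]
wrist_force: [-0.1, -0.3, -1.5]
gripper_width: 0.415
gripper_force: 66.4
```

```bash
python3 - <<'E'
from h import *
s=read_camera("scene"); st=sense(); T=np.array(st["tcp_pos"]); print(T.round(1),np.round(st["orientation"],3),st["gripper_width"])
im=s["pixels"]; hsv=cv2.cvtColor(im,cv2.COLOR_RGB2HSV)
p=proj(s,T+[0,10,-25]); u,v=map(int,p); print(u,v)
a=cv2.resize(im[v-70:v+100,u-95:u+95],(670,600),interpolation=cv2.INTER_CUBIC); print(u-95,v-70); np.savez("s3.npz",**{k:np.array(x) for k,x in s.items()})
cv2.imwrite("pics/s3.png",a[:,:,::-1])
E
```

```text
[628.3  77.9 219.3] [ 2.099 -2.336 -0.   ] 0.4081126419070699
200 183
105 113
```

View pics/s3.png

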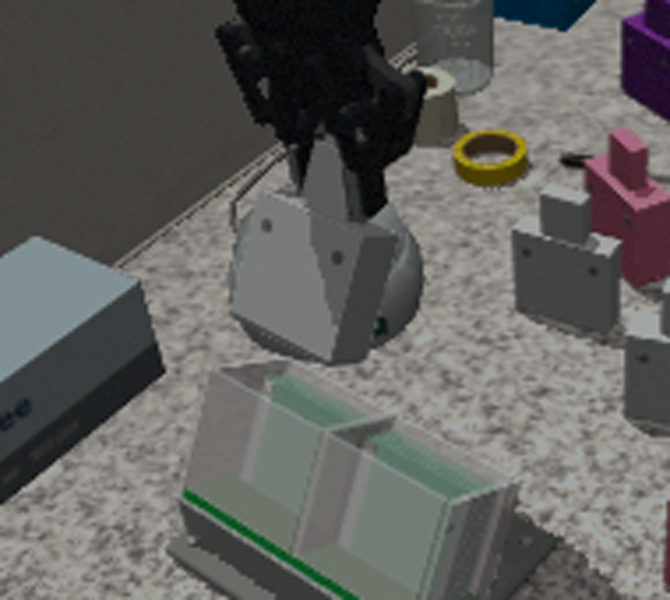

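The block hangs leaning like the bay above the far mouth. Its broad-face corners in the crop are about (268,190), (367,232), (335,362) and (233,290). I compare these with the expected tilt.

```bash
python3 - <<'E'
from h import *
from scipy.spatial.transform import Rotation as R
s={k:v for k,v in np.load("s3.npz").items()}; T=np.array([628.3,77.9,219.1]); M=R.from_rotvec([2.099,-2.336,0]).as_matrix()
k=670/190
for off in(26,):
  for th in(24,28,32,36):
    t=np.radians(th); bz=-M[:,2]*np.cos(t)+M[:,0]*np.sin(t); bx=-M[:,0]*np.cos(t)-M[:,2]*np.sin(t); by=M[:,1]; piv=T-M[:,2]*off
    c=[((proj(s,piv+bx*x+by*y+bz*z)-[105,113])*k).round(0).tolist() for x,y,z in((17,-41,-25),(17,41,-25),(17,41,-102.5),(17,-41,-102.5),(-17,41,-25),(-17,41,-102.5))]
    print(th,c)
E
```

```text
24 [[257.0, 191.0], [362.0, 237.0], [339.0, 365.0], [239.0, 313.0], [402.0, 230.0], [378.0, 353.0]]
28 [[255.0, 189.0], [361.0, 236.0], [331.0, 365.0], [230.0, 313.0], [399.0, 232.0], [370.0, 357.0]]
32 [[254.0, 187.0], [359.0, 234.0], [323.0, 365.0], [221.0, 312.0], [397.0, 234.0], [362.0, 360.0]]
36 [[252.0, 185.0], [358.0, 231.0], [315.0, 363.0], [213.0, 310.0], [395.0, 236.0], [353.0, 362.0]]
```

The tilt is about 28.5–29°, which is good. I descend to the mouth with a 6 mm bias towards the stack side, then go 14 mm in along the bay.

Request:
jog_arm --commands '[{"claw":1,"x":0.9,"y":-3.5,"z":18,"yaw":0},{"claw":1,"x":0,"y":0,"z":18,"yaw":0},{"claw":1,"x":0,"y":0,"z":0,"yaw":0},{"claw":1,"x":0,"y":0,"z":0,"yaw":0}]' --force 60

```text
t: 7.15
tcp_pos: [632.0, 76.4, 184.0]
orientation: [2.099, -2.337, 0.001]
wrist_force: [-1.1, -0.3, -1.9]
gripper_width: 0.415
gripper_force: 66.3
```

Request:
jog_arm --commands '[{"claw":1,"x":-2,"y":0,"z":3.5,"yaw":0},{"claw":1,"x":-2,"y":0,"z":3.5,"yaw":0},{"claw":1,"x":-1.5,"y":0,"z":2.6,"yaw":0},{"claw":1,"x":-1.5,"y":0,"z":2.6,"yaw":0},{"claw":1,"x":0,"y":0,"z":0,"yaw":0}]' --force 40

```text
t: 7.65
tcp_pos: [632.7, 84.8, 170.6]
orientation: [2.1, -2.336, -0.001]
wrist_force: [0.0, -0.3, -2.5]
gripper_width: 0.413
gripper_force: 66.3
```

No contact yet, so the foot is in the mouth. I move towards the upper wall.

Request:
jog_arm --commands '[{"claw":1,"x":-1.3,"y":0,"z":-0.75,"yaw":0},{"claw":1,"x":-1.3,"y":0,"z":-0.75,"yaw":0},{"claw":1,"x":-1.3,"y":0,"z":-0.75,"yaw":0},{"claw":1,"x":0,"y":0,"z":0,"yaw":0}]' --force 40

```text
t: 8.05
tcp_pos: [633.5, 88.6, 173.8]
orientation: [-2.1, 2.336, -0.0]
wrist_force: [-0.6, 0.6, -1.6]
gripper_width: 0.409
gripper_force: 66.3
```

Request:
jog_arm --commands '[{"claw":1,"x":-0.9,"y":0,"z":-0.5,"yaw":0},{"claw":1,"x":-0.9,"y":0,"z":-0.5,"yaw":0},{"claw":1,"x":0,"y":0,"z":0,"yaw":0}]' --force 40

```text
t: 8.35
tcp_pos: [633.4, 89.8, 174.3]
orientation: [2.099, -2.336, 0.001]
wrist_force: [-0.3, -1.3, -2.8]
gripper_width: 0.412
gripper_force: 66.4
```

I'm at the expected line with light contact. Now I insert along the bay axis while watching the force.

Request:
jog_arm --commands '[{"claw":1,"x":-1,"y":0,"z":1.7,"yaw":0},{"claw":1,"x":-1,"y":0,"z":1.7,"yaw":0},{"claw":1,"x":-1,"y":0,"z":1.7,"yaw":0},{"claw":1,"x":-1,"y":0,"z":1.7,"yaw":0},{"claw":1,"x":0,"y":0,"z":0,"yaw":0}]' --force 40

```text
t: 8.85
tcp_pos: [633.7, 94.1, 167.1]
orientation: [2.1, -2.336, -0.0]
wrist_force: [0.4, -2.8, -4.8]
gripper_width: 0.412
gripper_force: 66.5
```

Request:
jog_arm --commands '[{"claw":1,"x":-1,"y":0,"z":1.7,"yaw":0},{"claw":1,"x":-1,"y":0,"z":1.7,"yaw":0},{"claw":1,"x":-1,"y":0,"z":1.7,"yaw":0},{"claw":1,"x":-1,"y":0,"z":1.7,"yaw":0},{"claw":1,"x":0,"y":0,"z":0,"yaw":0}]' --force 40

```text
t: 9.35
tcp_pos: [634.3, 98.1, 160.4]
orientation: [2.1, -2.336, -0.0]
wrist_force: [0.7, -4.4, -4.3]
gripper_width: 0.412
gripper_force: 66.6
```

The foot is past the stack's top edge with low force. I continue.

Request:
jog_arm --commands '[{"claw":1,"x":-1,"y":0,"z":3.1,"yaw":0},{"claw":1,"x":-1.5,"y":0,"z":2.6,"yaw":0},{"claw":1,"x":-1.5,"y":0,"z":2.6,"yaw":0},{"claw":1,"x":-1.5,"y":0,"z":2.6,"yaw":0},{"claw":1,"x":-1.5,"y":0,"z":2.6,"yaw":0},{"claw":1,"x":-1.5,"y":0,"z":2.6,"yaw":0},{"claw":1,"x":0,"y":0,"z":0,"yaw":0}]' --force 40

```text
t: 10.05
tcp_pos: [635.1, 107.2, 144.0]
orientation: [-2.1, 2.336, 0.001]
wrist_force: [-0.1, -1.9, -4.9]
gripper_width: 0.414
gripper_force: 66.4
```

Request:
jog_arm --commands '[{"claw":1,"x":-2,"y":0,"z":3.5,"yaw":0},{"claw":1,"x":-2,"y":0,"z":3.5,"yaw":0},{"claw":1,"x":-2,"y":0,"z":3.5,"yaw":0},{"claw":1,"x":-2,"y":0,"z":3.5,"yaw":0},{"claw":1,"x":-2,"y":0,"z":3.5,"yaw":0},{"claw":1,"x":-2,"y":0,"z":3.5,"yaw":0},{"claw":1,"x":-2,"y":0,"z":3.5,"yaw":0},{"claw":1,"x":0,"y":0,"z":0,"yaw":0}]' --force 40

```text
t: 10.85
tcp_pos: [636.5, 121.1, 119.4]
orientation: [2.1, -2.336, -0.002]
wrist_force: [-1.1, -0.8, -3.5]
gripper_width: 0.416
gripper_force: 66.5
```

About 13 mm remain. I go on in smaller steps until the floor is felt.

Request:
jog_arm --commands '[{"claw":1,"x":-1.5,"y":0,"z":2.6,"yaw":0},{"claw":1,"x":-1.5,"y":0,"z":2.6,"yaw":0},{"claw":1,"x":-1.5,"y":0,"z":2.6,"yaw":0},{"claw":1,"x":0,"y":0,"z":0,"yaw":0}]' --force 40

```text
t: 11.25
tcp_pos: [637.1, 125.5, 111.9]
orientation: [2.1, -2.336, -0.001]
wrist_force: [-0.7, -0.0, -3.1]
gripper_width: 0.414
gripper_force: 66.5
```

Request:
jog_arm --commands '[{"claw":1,"x":-0.5,"y":0,"z":0.9,"yaw":0},{"claw":1,"x":-0.5,"y":0,"z":0.9,"yaw":0},{"claw":1,"x":0,"y":0,"z":0,"yaw":0}]' --force 40

```text
t: 11.55
tcp_pos: [637.4, 126.1, 110.6]
orientation: [-2.1, 2.336, 0.0]
wrist_force: [1.1, -1.4, -3.4]
gripper_width: 0.414
gripper_force: 66.4
```

Request:
jog_arm --commands '[{"claw":1,"x":-0.5,"y":0,"z":0.9,"yaw":0},{"claw":1,"x":-0.5,"y":0,"z":0.9,"yaw":0},{"claw":1,"x":0,"y":0,"z":0,"yaw":0}]' --force 40

```text
t: 11.85
tcp_pos: [637.5, 126.4, 110.1]
orientation: [-2.1, 2.336, -0.002]
wrist_force: [-3.6, -3.6, 5.5]
gripper_width: 0.409
gripper_force: 67.5
```

Request:
jog_arm --commands '[{"claw":1,"x":-0.5,"y":0,"z":0.9,"yaw":0},{"claw":1,"x":-0.5,"y":0,"z":0.9,"yaw":0},{"claw":1,"x":0,"y":0,"z":0,"yaw":0}]' --force 40

```text
t: 12.15
tcp_pos: [637.5, 126.5, 110.1]
orientation: [2.1, -2.336, 0.004]
wrist_force: [-8.3, -5.2, 13.5]
gripper_width: 0.415
gripper_force: 68.7
```

Request:
jog_arm --commands '[{"claw":1,"x":0,"y":1,"z":-1,"yaw":0},{"claw":1,"x":-0.4,"y":0,"z":0.7,"yaw":0},{"claw":1,"x":-0.5,"y":0,"z":0.9,"yaw":0},{"claw":1,"x":-0.5,"y":0,"z":0.9,"yaw":0},{"claw":1,"x":-0.5,"y":0,"z":0.9,"yaw":0},{"claw":1,"x":0,"y":0,"z":0,"yaw":0}]' --force 60

```text
t: 12.75
tcp_pos: [637.4, 126.8, 110.2]
orientation: [2.1, -2.336, 0.009]
wrist_force: [-9.4, -10.4, 23.6]
gripper_width: 0.414
gripper_force: 70.2
```

The stop is firm at full depth. I release, rise, and go to block B (28).

Request:
jog_arm --commands '[{"claw":1,"x":0.5,"y":0,"z":-1.5,"yaw":0},{"claw":0.2,"x":0,"y":0,"z":0,"yaw":0},{"claw":0.2,"x":0,"y":0,"z":0,"yaw":0},{"claw":0.2,"x":0,"y":0,"z":0,"yaw":0},{"claw":0.2,"x":0,"y":0,"z":-10,"yaw":0},{"claw":0.2,"x":0,"y":0,"z":-30,"yaw":0},{"claw":0,"x":0,"y":0,"z":-45,"yaw":0},{"claw":0,"x":30,"y":25,"z":-20,"yaw":0},{"claw":0,"x":35,"y":30,"z":0,"yaw":0},{"claw":0,"x":35,"y":30,"z":0,"yaw":0}]' --force 30

```text
t: 13.75
tcp_pos: [540.9, 39.0, 212.0]
orientation: [-2.1, 2.334, -0.0]
wrist_force: [-0.3, -0.0, -0.2]
gripper_width: 1.001
gripper_force: 0.0
```

```bash
python3 - <<'E'
from h import *
from scipy.spatial.transform import Rotation as R
st=sense(); print(np.round(st["tcp_pos"],1),st["gripper_width"],st["t"])
s=read_camera("scene"); s0={k:v for k,v in np.load("s2.npz").items()}
# tab grey vs empty scene: difference mask around far bay
d=cv2.absdiff(s["pixels"],s0["pixels"]).max(2)
m=np.zeros_like(d); 
o=np.array([644.4,194.6,52.2]);X=np.array([.0925,.861,.5]);zb=np.array([-.0533,-.497,.866]);u=np.array([-.994,.107,0])
for dz in(0,3,8):
    print(dz,[proj(s,o+X*x+u*y+zb*(z+dz)).round(1).tolist() for x,y,z in((-10.5,-18,118),(-10.5,18,118),(-10.5,18,80),(-10.5,-18,80),(-26.5,18,118))])
g=s["pixels"].mean(2).round().astype(int)
c=proj(s,o+X*-10.5+zb*118); 
c2=proj(s,o+X*-10.5+zb*100); print(c,c2)
ax=(c2-c)/np.linalg.norm(c2-c)
p=[c+ax*t for t in np.arange(-12,16,1)]
print([(t,int(g[int(round(q[1])),int(round(q[0]))]),int(d[int(round(q[1])),int(round(q[0]))])) for t,q in zip(range(-12,16),p)])
E
```

```text
[540.9  39.  212. ] 1.0014874768641417 13.75
0 [[182.4, 206.5], [194.8, 212.9], [190.6, 229.7], [178.5, 223.0], [199.9, 212.1]]
3 [[182.8, 205.2], [195.1, 211.6], [190.9, 228.4], [178.8, 221.7], [200.3, 210.8]]
8 [[183.3, 203.0], [195.7, 209.3], [191.5, 226.2], [179.3, 219.6], [200.8, 208.6]]
[188.54412758 209.6881167 ] [186.60044617 217.6058123 ]
[(-12, 134, 4), (-11, 109, 3), (-10, 100, 2), (-9, 96, 3), (-8, 91, 3), (-7, 89, 4), (-6, 83, 1), (-5, 93, 15), (-4, 147, 73), (-3, 159, 89), (-2, 135, 66), (-1, 128, 62), (0, 126, 64), (1, 125, 64), (2, 125, 64), (3, 124, 66), (4, 126, 56), (5, 126, 5), (6, 124, 9), (7, 124, 9), (8, 123, 10), (9, 124, 10), (10, 124, 10), (11, 123, 26), (12, 124, 29), (13, 123, 31), (14, 123, 35), (15, 135, 45)]
```

Request:
jog_arm --commands '[{"claw":0,"x":21,"y":36,"z":0,"yaw":0},{"claw":0,"x":21,"y":36,"z":0,"yaw":0},{"claw":0,"x":0,"y":0,"z":0,"yaw":0},{"claw":0,"x":0,"y":0,"z":0,"yaw":0}]' --force 30

```text
t: 14.2
tcp_pos: [465.3, 5.1, 212.1]
orientation: [-2.099, 2.335, -0.001]
wrist_force: [0.5, -0.8, 0.3]
gripper_width: 1.0
gripper_force: 0.0
```

```bash
python3 - <<'E'
from h import *
s=read_camera("scene")
o=np.array([598.7,199.5,52.2]);X=np.array([.0925,.861,.5]);zb=np.array([-.0533,-.497,.866]);u=np.array([-.994,.107,0])
print("rim near/far pred",proj(s,o+X*5+zb*80+95*u).round(1),proj(s,o+X*5+zb*80-95*u).round(1),"obs (231.8,254.8) (167.4,217.4)")
w=read_camera("wrist"); np.savez("w4.npz",**{k:np.array(v) for k,v in w.items()})
c=proj(w,(465.3,-63,80),1); print(c,sense()["tcp_pos"])
g=w["pixels"].astype(np.float32).mean(2); 
sd=np.sqrt(np.maximum(cv2.blur(g*g,(5,5))-cv2.blur(g,(5,5))**2,0))
x0,y0=map(int,c); 
ed=cv2.Canny(cv2.GaussianBlur(w["pixels"],(3,3),0),60,150)
sub=np.array(w["pixels"])[y0-40:y0+40:2,x0-60:x0+60:2].mean(2)
for r in sub: print("".join("%x"%int(v//16) for v in r))
E
```

```text
rim near/far pred [231.8 256.6] [163.1 218.3] obs (231.8,254.8) (167.4,217.4)
[246.32623654 109.03135912] [466.28935852   5.5529271  211.4504242 ]
6ab986799abba89cdcb9a9669a88acccb9abaabccccc9a778a9abbcccbaa
56acbbababccbb8abb9997569aa88bcba9bca9a9acccba669ba9accaacbb
67acbaa89acbcb88997887567aa899abcbbb99aabcaba9769a9aaacaacbb
5699779aabcccb767876a9678ab9778bcaa879ab9abba988a989979bbccb
48b9459bbcccaa779a76998aabc979abcaa98aab88aabbbbbb99a99aaaa9
59ca68babbbca889bc97889ccbcbabbacbbaaaaba7acb99abcbb99978aa8
9cdccccccbaca7accca9889bcccaaabbca9a98abbabcbbaacccc8779aba8
cdcddcdddcb989acbcb9aa87bcbbbbbcbabb77acb9bcbcdddccc988bcbab
ccccccddccb989aabcb9ab87abbaaabb9ac979baaacddddddcabbaabb99a
aacbcddddcba98abccb89b8669bbbcba89ca79acddddddddddbbba7acbbc
a9bbcdccc99977acbcc97baa9accccba8abbbcddddddddddddcab99bcccc
cbbbcc99989898bcccbbababaabcb867abcdddddddddddddddc9769cbaab
cb9acb8989baa99abbacbbbbaabdcaabddddcccdddddddddddd95558aba9
cbaaba9aa99aba9bcbccb89baacdcdddddbccdcbdddddddddddb4358ab9a
bcba98aa9879ba9ba9cb979bbcdddddcbccddddbcccbdddddddc6357ac9a
cbbabab9879baa8aa8a988acddddccccdddddd
[... 786 characters left out ...]
665556558889aabbbbcb9aa9ccbab
caabcaaa99bdddddddddddddddca8654554479accddcabbbbbaabcbcbabc
baacc7acdbadddddddddddddca7434556755accaaddcbbccbbaaabccbbcc
a9bcc79cdc9cdddddddddcb8654335688989bbbbaddbbbbbaabaabbaaccc
cbbaa98bccaaddddddddc964454347aba9abb99bbcb99bca9bcca8998abb
cba8ac99aaa9dddddcbbbbb88979aaa999aaa9a9aab88bdbbccca78a9a99
aaaacca6679acdccbbaabccaabacca99abb988aab9ba9cdccccba679aba7
98acccb88bbbcccccb99ccca9abcaabccaab88bccbbbbbbbccbaa99a9a96
abcccccbabbcdcbbab99bcca79bcbbcddccbaacbbcbaccbaabbbbbccb898
bdccdcaba9abca88abaaa9887accaaddcbbcb9b98cca9ccaa9abcbcba9a9
bccccc87aa9bc98bbcbaa8898bdcb8acca9ba7756bcbacca9779cbaaa999
cb9abca7789aca9bbcbabbbabcbccb9abbbb976689abbca85569b99aa988
```

The scene camera's own bias on the rim (about -1 to -2 px) equals the tab's offset, so the 34 is home. I take B's corners from this.

```bash
python3 - <<'E'
from h import *
from scipy.spatial.transform import Rotation as R
w={k:v for k,v in np.load("w4.npz").items()}
def q(pts,z):
    P=np.array([onz(w,(246-60+2*x,109-40+2*y),z,1) for x,y in pts]); d=P[0]-P[1]+P[3]-P[2]
    print(P.mean(0).round(1),[np.linalg.norm(P[i]-P[(i+1)%4]).round(1) for i in range(4)],np.degrees(np.arctan2(d[1],d[0])).round(1)); return P.mean(0)
a=q([(7.5,21),(48,7),(53,19.5),(12,34)],80); b=q([(18,18.5),(38.5,12),(41.5,20.5),(21,28)],118)
st=sense(); T=np.array(st["tcp_pos"]); M=R.from_rotvec(st["orientation"]).as_matrix()
print(np.degrees(np.arctan2(-M[1,1],-M[0,1])), (M.T@((a+b)/2-T)).round(1))
E
```

```text
[465.7 -62.8  80. ] [np.float64(78.4), np.float64(24.8), np.float64(80.2), np.float64(25.7)] 13.1
[465.  -63.6 118. ] [np.float64(33.7), np.float64(14.3), np.float64(34.4), np.float64(15.9)] 12.7
-6.078896338232966 [ 68.5  -6.2 112.4]
```

Request:
jog_arm --commands '[{"claw":0,"x":34.2,"y":-3.1,"z":0,"yaw":0},{"claw":0,"x":34.2,"y":-3.1,"z":0,"yaw":0},{"claw":0,"x":0,"y":0,"z":20,"yaw":-8.5},{"claw":0,"x":0,"y":0,"z":20,"yaw":-8.5},{"claw":0,"x":0,"y":0,"z":20,"yaw":-2},{"claw":0,"x":0,"y":0,"z":0,"yaw":0},{"claw":0,"x":0,"y":0,"z":0,"yaw":0}]' --force 30

```text
t: 15.0
tcp_pos: [465.2, -63.5, 151.3]
orientation: [2.456, -1.958, -0.0]
wrist_force: [-0.3, 0.0, 0.8]
gripper_width: 0.998
gripper_force: 0.0
```

```bash
python3 - <<'E'
from h import *
from scipy.spatial.transform import Rotation as R
st=sense(); T=np.array(st["tcp_pos"]); M=R.from_rotvec(st["orientation"]).as_matrix()
print(T.round(1),np.degrees(np.arctan2(-M[1,1],-M[0,1])).round(1), (M.T@(np.array([465.3,-63.2,79])-T)).round(1))
w=read_camera("wrist"); np.savez("w5.npz",**{k:np.array(v) for k,v in w.items()})
c=proj(w,(465.3,-63.2,118),1); print(c); x0,y0=map(int,c)
for r in w["pixels"][y0-40:y0+30:2,x0-64:x0+64:2].mean(2): print("".join("%x"%int(v//16) for v in r))
E
```

```text
[465.2 -63.5 151.3] 12.9 [-0.4 -0.2 72.3]
[253.85539078 219.74307155]
69ba76774444333333444344444434344434444434444444444444444334689a
6accb9644444444444444444344333344433444444444444444444444555699a
8acdc9544444444444555555556565666777788899999999999aaaaabbb95667
99ccba9999999aaaaabbbbccccccccccccccccddddddddddddddddddddda4556
88abccddddddddddddddddddddddddddddddddddddddddddddddddddddda3345
7678abddddddddddddddddddddddddddddddddddddddddddddddddddddda4345
86789bdddddddddddddddccccbbcbbbbbbbaaaaaaaaacdddddddddddddda5556
b9ababddddddddddddddc86665555555554444444444addddddddddddcca6556
baacbbdddddddddddddda433443434344433344443446cddddddddcbb9876555
999aacdddddddddddddd844433434344444434444434489abbddcb9888866566
8999bcdddddddddddddc634444444444444443444444468889caa88888876677
689abbcddddddddddddb54444444444444444444444445888899888888875677
9999bbcdddddddddddd943433444444444444444444444788888888888864677
cbaacccdddddddbbcdc844444334444444444444444443788888888888854676
ba89bacddddddc98899644445555555666666666777776688888888888855776
b86777bbccdddc87887999aaaaaaaabbbbbbbbbbbccccb888888888
[... 544 characters left out ...]
b979a777777777777777777887777877666657654533333565
cbbbcc9bbcccbb979bb777777777778877777777776676676656654444323555
bacccbabb99bbb979bb878989aa889aa99998aa9b95457896545545544335555
abcccbba887abbbbabb879b99aaa88bb988aa9abcc878aa98455545454345456
bcccccbaaa79aaab9a988ab8aaaa89cca87acbbcccaaa7888655543454555566
bccbbaabb87768998867abb8bbcb89aab98bcddccbbca899a976566667754466
9aba9abcc979999889868bcca9bbba7799abcccbbaacba9aca86566777754466
66888abcca7aa99aba988abba899a98658ba99a9aabcbabcb975676667765556
677abbbccbabb99bc9779bba9a99a9a99bcb9877aaba968bcba7666666666556
767acdb9abab988abaabbccc99aa88acbccccb98bcbb887abaa6344676666666
778acdcaaabcbbbaaabbbccb88779abba9bddcbabbbb9879b995222345455555
```

Request:
jog_arm --commands '[{"claw":0,"x":-0.4,"y":0,"z":22,"yaw":-1.5},{"claw":0,"x":0,"y":0,"z":25,"yaw":0},{"claw":0,"x":0,"y":0,"z":25,"yaw":0},{"claw":0,"x":0,"y":0,"z":0,"yaw":0},{"claw":1,"x":0,"y":0,"z":0,"yaw":0},{"claw":1,"x":0,"y":0,"z":0,"yaw":0},{"claw":1,"x":0,"y":0,"z":0,"yaw":0},{"claw":1,"x":0,"y":0,"z":0,"yaw":0},{"claw":1,"x":0,"y":0,"z":0,"yaw":0},{"claw":1,"x":0,"y":0,"z":0,"yaw":0}]' --force 30

```text
t: 16.05
tcp_pos: [465.4, -63.3, 80.5]
orientation: [-2.481, 1.924, -0.003]
wrist_force: [-0.2, 1.1, 6.1]
gripper_width: 0.415
gripper_force: 31.3
```

Request:
jog_arm --commands '[{"claw":1,"x":5.6,"y":0,"z":0.5,"yaw":0},{"claw":1,"x":5.5,"y":0,"z":-0.1,"yaw":0},{"claw":1,"x":5.6,"y":0,"z":0.1,"yaw":0},{"claw":1,"x":5.6,"y":0,"z":0.4,"yaw":0},{"claw":1,"x":5.5,"y":0,"z":0.7,"yaw":0}]' --force 30

```text
t: 16.55
tcp_pos: [472.2, -89.9, 79.4]
orientation: [-2.481, 1.924, -0.003]
wrist_force: [-2.4, 3.1, 12.1]
gripper_width: 0.415
gripper_force: 38.6
```

Request:
jog_arm --commands '[{"claw":1,"x":5.5,"y":0,"z":1.0,"yaw":0},{"claw":1,"x":5.4,"y":0,"z":1.3,"yaw":0},{"claw":1,"x":5.4,"y":0,"z":1.6,"yaw":0},{"claw":1,"x":5.3,"y":0,"z":1.8,"yaw":0},{"claw":1,"x":5.1,"y":0,"z":2.1,"yaw":0},{"claw":1,"x":2,"y":0,"z":0.9,"yaw":0},{"claw":1,"x":0,"y":0,"z":0,"yaw":0},{"claw":1,"x":0,"y":0,"z":0,"yaw":0}]' --force 30

```text
t: 17.35
tcp_pos: [479.6, -118.7, 70.4]
orientation: [-2.482, 1.924, -0.005]
wrist_force: [-0.8, -1.3, 5.6]
gripper_width: 0.419
gripper_force: 31.0
```

Request:
jog_arm --commands '[{"claw":1,"x":0,"y":0,"z":0,"yaw":0},{"claw":1,"x":0,"y":0,"z":-30,"yaw":0},{"claw":1,"x":0,"y":0,"z":-40,"yaw":0},{"claw":1,"x":0,"y":0,"z":-40,"yaw":0},{"claw":1,"x":0,"y":0,"z":-40,"yaw":5},{"claw":1,"x":0,"y":0,"z":-5,"yaw":8},{"claw":1,"x":0,"y":0,"z":0,"yaw":7.5},{"claw":1,"x":0,"y":0,"z":0,"yaw":0}]' --force 60

```text
t: 18.15
tcp_pos: [478.0, -117.8, 223.6]
orientation: [2.099, -2.338, -0.001]
wrist_force: [-0.8, -0.7, -3.3]
gripper_width: 0.413
gripper_force: 62.2
```

Request:
jog_arm --commands '[{"claw":1,"x":-30,"y":-6,"z":0,"yaw":0},{"claw":1,"x":-35,"y":-6,"z":0,"yaw":0},{"claw":1,"x":-35,"y":-6,"z":0,"yaw":0},{"claw":1,"x":-35,"y":-6,"z":0,"yaw":0},{"claw":1,"x":-35,"y":-6,"z":0,"yaw":0},{"claw":1,"x":-30,"y":-5,"z":0,"yaw":0},{"claw":1,"x":-13,"y":-2.5,"z":0,"yaw":0},{"claw":1,"x":0,"y":0,"z":0,"yaw":0},{"claw":1,"x":0,"y":0,"z":0,"yaw":0}]' --force 60

```text
t: 19.05
tcp_pos: [537.9, 89.3, 223.3]
orientation: [2.101, -2.333, -0.001]
wrist_force: [0.4, 0.3, -1.7]
gripper_width: 0.413
gripper_force: 62.1
```

```bash
python3 - <<'E'
from h import *
from scipy.spatial.transform import Rotation as R
st=sense(); T=np.array(st["tcp_pos"]); M=R.from_rotvec(st["orientation"]).as_matrix()
print(T.round(1),np.degrees(np.arctan2(-M[1,1],-M[0,1])).round(1),"to go",(M.T@(np.array([539.7,89.4,185.6])-T)).round(1))
s=read_camera("scene"); im=s["pixels"]
c=proj(s,T+[0,10,-25]); x0,y0=map(int,c); print(x0,y0)
for r in im[y0-40:y0+46:2,x0-30:x0+46].mean(2): print("".join("%x"%int(v//16) for v in r))
for th in(26,30,34):
    t=np.radians(th); bz=-M[:,2]*np.cos(t)+M[:,0]*np.sin(t); bx=-M[:,0]*np.cos(t)-M[:,2]*np.sin(t); by=M[:,1]; piv=T-M[:,2]*26
    print(th,[(((proj(s,piv+bx*x+by*y+bz*z)-[x0-30,y0-40])/[1,2])).round(1).tolist() for x,y,z in((14,-41,-26),(14,41,-26),(14,41,-104),(14,-41,-104),(-14,41,-26),(-14,41,-104))])
E
```

```text
[537.9  89.3 223.3] -6.0 to go [-0.3 -1.9 37.7]
233 198
4334344100000000000001110006862000000111110000052000000001100001212478888863
3344338741041000000001100058885100000000001000010000000000027854332235888863
4444356778988830000000000167998300000010100000000010100000088887889733358885
8884465588888851000000000000898875100100221000000000000000688999999733333488
8888888866568988512421101555665568310000011110000000000007aaaaa9979632333333
88888888877899996232100045555555564100000100000000000000168aaaaaaaaa95333333
8888888888777798623310015555555555520000000000000000004444444444689743333333
8888888788877778832310055555555555531000100000000002888544444444444333333333
777887777777776774232035555555555553311000000000059aaa9544444444444333333333
7777777777776666741321555555555555533332100101049aaaaaa644444444444333333333
77788876777666655543335555555555555323320000000258aaaaa644444444444333333333
776666667898555555653555555555555554233200001102444444457a64444444434669aa88
776666667777778997756765555555555555233310000001444444444444434666556666aaaa
6665555777777777778988655555555555552333100
[... 1826 characters left out ...]
988866544633333589999a8788999988999989988999977889aaaaa
544454444455578888889987888998aaa9898998776567789876789aa99aa9aaa9988aa88999
4444445566677777788888889a976899aaaaaa988889987888899999aaaaaa999a9767899999
654445886676776777788888888899877788987789aa9777787778aaaa98789998889999999a
6677778866666776776777778888999899889a99aaaa9977778999aaaa8899889aa87789aaa9
666678987666666667667777777788888888998889999a99999999999898889aaaa9888aaaaa
26 [[8.1, 11.4], [42.0, 18.8], [32.8, 38.1], [0.4, 29.9], [50.5, 17.9], [41.3, 36.5]]
30 [[7.6, 11.1], [41.5, 18.6], [30.6, 38.3], [-1.9, 29.9], [49.8, 18.1], [39.1, 37.1]]
34 [[7.1, 10.9], [41.1, 18.4], [28.5, 38.3], [-4.2, 29.8], [49.1, 18.4], [36.8, 37.6]]
```

The tilt is about 29°. I descend to the near mouth and enter as before.

Request:
jog_arm --commands '[{"claw":1,"x":-0.3,"y":-1.9,"z":18,"yaw":0.1},{"claw":1,"x":0,"y":0,"z":18,"yaw":0},{"claw":1,"x":0,"y":0,"z":0,"yaw":0},{"claw":1,"x":-2,"y":0,"z":3.5,"yaw":0},{"claw":1,"x":-2,"y":0,"z":3.5,"yaw":0},{"claw":1,"x":-1.5,"y":0,"z":2.6,"yaw":0},{"claw":1,"x":-1.5,"y":0,"z":2.6,"yaw":0},{"claw":1,"x":0,"y":0,"z":0,"yaw":0}]' --force 40

```text
t: 19.9
tcp_pos: [540.9, 97.0, 175.4]
orientation: [2.098, -2.338, -0.0]
wrist_force: [-0.1, 1.1, -1.6]
gripper_width: 0.415
gripper_force: 62.0
```

Request:
jog_arm --commands '[{"claw":1,"x":-1.3,"y":0,"z":-0.75,"yaw":0},{"claw":1,"x":-1.3,"y":0,"z":-0.75,"yaw":0},{"claw":1,"x":-1.3,"y":0,"z":-0.75,"yaw":0},{"claw":1,"x":0,"y":0,"z":0,"yaw":0}]' --force 40

```text
t: 20.3
tcp_pos: [541.2, 99.8, 177.8]
orientation: [2.097, -2.337, 0.002]
wrist_force: [0.1, -5.2, -3.0]
gripper_width: 0.414
gripper_force: 62.1
```

Upper wall contacted from inside. I insert.

Request:
jog_arm --commands '[{"claw":1,"x":-0.4,"y":0,"z":2.1,"yaw":0},{"claw":1,"x":-1,"y":0,"z":1.7,"yaw":0},{"claw":1,"x":-1,"y":0,"z":1.7,"yaw":0},{"claw":1,"x":-1,"y":0,"z":1.7,"yaw":0},{"claw":1,"x":0,"y":0,"z":0,"yaw":0}]' --force 40

```text
t: 20.8
tcp_pos: [541.6, 102.0, 172.1]
orientation: [2.096, -2.338, 0.004]
wrist_force: [-0.1, -5.8, -3.1]
gripper_width: 0.41
gripper_force: 62.5
```

Request:
jog_arm --commands '[{"claw":1,"x":-1,"y":0,"z":1.7,"yaw":0},{"claw":1,"x":-1,"y":0,"z":1.7,"yaw":0},{"claw":1,"x":-1,"y":0,"z":1.7,"yaw":0},{"claw":1,"x":-1,"y":0,"z":1.7,"yaw":0},{"claw":1,"x":0,"y":0,"z":0,"yaw":0}]' --force 40

```text
t: 21.3
tcp_pos: [541.7, 107.1, 163.5]
orientation: [2.096, -2.337, 0.001]
wrist_force: [-0.5, -5.3, -4.4]
gripper_width: 0.413
gripper_force: 62.5
```

Sliding in smoothly along the upper wall, now about 18 mm in.

Request:
jog_arm --commands '[{"claw":1,"x":-1,"y":0,"z":3,"yaw":0},{"claw":1,"x":-1.5,"y":0,"z":2.6,"yaw":0},{"claw":1,"x":-1.5,"y":0,"z":2.6,"yaw":0},{"claw":1,"x":-1.5,"y":0,"z":2.6,"yaw":0},{"claw":1,"x":-1.5,"y":0,"z":2.6,"yaw":0},{"claw":1,"x":-1.5,"y":0,"z":2.6,"yaw":0},{"claw":1,"x":0,"y":0,"z":0,"yaw":0}]' --force 40

```text
t: 22.0
tcp_pos: [542.7, 116.3, 147.3]
orientation: [2.097, -2.337, -0.0]
wrist_force: [1.2, -4.3, -5.3]
gripper_width: 0.411
gripper_force: 62.3
```

Request:
jog_arm --commands '[{"claw":1,"x":-2,"y":0,"z":3.5,"yaw":0},{"claw":1,"x":-2,"y":0,"z":3.5,"yaw":0},{"claw":1,"x":-2,"y":0,"z":3.5,"yaw":0},{"claw":1,"x":-2,"y":0,"z":3.5,"yaw":0},{"claw":1,"x":-2,"y":0,"z":3.5,"yaw":0},{"claw":1,"x":-2,"y":0,"z":3.5,"yaw":0},{"claw":1,"x":0,"y":0,"z":0,"yaw":0}]' --force 40

```text
t: 22.7
tcp_pos: [544.1, 128.4, 126.3]
orientation: [2.097, -2.338, -0.001]
wrist_force: [1.1, -3.5, -6.9]
gripper_width: 0.411
gripper_force: 62.1
```

Request:
jog_arm --commands '[{"claw":1,"x":-1.5,"y":0,"z":2.6,"yaw":0},{"claw":1,"x":-1.5,"y":0,"z":2.6,"yaw":0},{"claw":1,"x":-1.5,"y":0,"z":2.6,"yaw":0},{"claw":1,"x":-1,"y":0,"z":1.7,"yaw":0},{"claw":1,"x":0,"y":0,"z":0,"yaw":0}]' --force 40

```text
t: 23.2
tcp_pos: [544.7, 133.5, 117.2]
orientation: [2.097, -2.338, -0.0]
wrist_force: [1.1, -5.3, -5.2]
gripper_width: 0.412
gripper_force: 62.4
```

Request:
jog_arm --commands '[{"claw":1,"x":-0.5,"y":0,"z":0.9,"yaw":0},{"claw":1,"x":-0.5,"y":0,"z":0.9,"yaw":0},{"claw":1,"x":-0.5,"y":0,"z":0.9,"yaw":0},{"claw":1,"x":0,"y":0,"z":0,"yaw":0}]' --force 40

```text
t: 23.6
tcp_pos: [544.9, 134.9, 114.7]
orientation: [2.097, -2.338, 0.0]
wrist_force: [0.1, -5.0, -3.7]
gripper_width: 0.411
gripper_force: 62.4
```

Request:
jog_arm --commands '[{"claw":1,"x":-0.5,"y":0,"z":0.9,"yaw":0},{"claw":1,"x":-0.5,"y":0,"z":0.9,"yaw":0},{"claw":1,"x":-0.5,"y":0,"z":0.9,"yaw":0},{"claw":1,"x":0,"y":0,"z":0,"yaw":0}]' --force 60

```text
t: 24.0
tcp_pos: [545.1, 136.4, 112.0]
orientation: [2.097, -2.338, 0.0]
wrist_force: [-0.5, -5.6, -3.1]
gripper_width: 0.412
gripper_force: 62.4
```

Request:
jog_arm --commands '[{"claw":1,"x":-0.5,"y":0,"z":0.9,"yaw":0},{"claw":1,"x":-0.5,"y":0,"z":0.9,"yaw":0},{"claw":1,"x":0,"y":0,"z":0,"yaw":0}]' --force 60

```text
t: 24.3
tcp_pos: [545.2, 137.2, 110.7]
orientation: [2.097, -2.338, 0.001]
wrist_force: [-1.2, -6.4, -0.6]
gripper_width: 0.414
gripper_force: 62.8
```

Request:
jog_arm --commands '[{"claw":1,"x":-0.5,"y":0,"z":0.9,"yaw":0},{"claw":1,"x":-0.5,"y":0,"z":0.9,"yaw":0},{"claw":1,"x":0,"y":0,"z":0,"yaw":0}]' --force 60

```text
t: 24.6
tcp_pos: [545.3, 137.2, 110.6]
orientation: [2.097, -2.337, 0.003]
wrist_force: [-6.1, -8.9, 9.9]
gripper_width: 0.413
gripper_force: 64.0
```

The floor stop is at the same depth as in the other bay. The far gap takes the 34 and the gaps differ, so the 28 is the thickest for the near one. One more push, then release and rise.

Request:
jog_arm --commands '[{"claw":1,"x":-0.4,"y":0.5,"z":1,"yaw":0},{"claw":1,"x":0,"y":0,"z":0,"yaw":0},{"claw":1,"x":0.7,"y":0,"z":-1.5,"yaw":0},{"claw":0.2,"x":0,"y":0,"z":0,"yaw":0},{"claw":0.2,"x":0,"y":0,"z":0,"yaw":0},{"claw":0.2,"x":0,"y":0,"z":0,"yaw":0},{"claw":0.2,"x":0,"y":0,"z":-10,"yaw":0},{"claw":0.2,"x":0,"y":0,"z":-35,"yaw":0},{"claw":0.2,"x":0,"y":0,"z":-45,"yaw":0},{"claw":0.2,"x":40,"y":0,"z":-20,"yaw":0}]' --force 30

```text
t: 25.6
tcp_pos: [542.9, 101.6, 223.6]
orientation: [-2.099, 2.329, -0.005]
wrist_force: [1.6, -1.0, -0.1]
gripper_width: 0.8
gripper_force: 0.0
```

Request:
jog_arm --commands '[{"claw":0,"x":40,"y":-16,"z":-20,"yaw":0},{"claw":0,"x":40,"y":-16,"z":-25,"yaw":0},{"claw":0,"x":20,"y":-16,"z":-40,"yaw":0},{"claw":0,"x":0,"y":0,"z":-20,"yaw":0},{"claw":0,"x":0,"y":0,"z":0,"yaw":0},{"claw":0,"x":0,"y":0,"z":0,"yaw":0}]'

```text
t: 26.2
tcp_pos: [577.7, -5.4, 324.2]
orientation: [-2.097, 2.337, 0.0]
wrist_force: [0.1, 0.0, -1.5]
gripper_width: 1.001
gripper_force: 0.0
```

```bash
python3 - <<'E'
from h import *
st=sense(); print(np.round(st["tcp_pos"],1))
s=read_camera("scene"); s0={k:v for k,v in np.load("s2.npz").items()}; g=s["pixels"].mean(2).astype(int)
X=np.array([.0925,.861,.5]);zb=np.array([-.0533,-.497,.866])
for n,o,x in(("far",(644.4,194.6,52.2),-10.5),("near",(552.9,204.4,52.2),-7.5)):
    o=np.array(o); a=proj(s,o+X*x+zb*118); b=proj(s,o+X*x+zb*100); ax=(b-a)/np.linalg.norm(b-a)
    print(n,a.round(1),[int(g[tuple(np.round((a+ax*t)[::-1]).astype(int))]) for t in range(-10,10)])
# bystanders: change in scene outside chamber/arm vs start
w=read_camera("wrist"); 
P=proj(s,(600,140,110)).astype(int); 
for r in g[P[1]-45:P[1]+40:2,P[0]-45:P[0]+60]: print("".join("%x"%(v//16) for v in r))
E
```

```text
[577.7  -5.4 324.2]
far [188.5 209.7] [96, 92, 88, 85, 81, 89, 142, 153, 130, 122, 121, 121, 121, 120, 120, 121, 119, 119, 119, 120]
near [221.1 227.1] [103, 109, 134, 142, 151, 148, 140, 138, 160, 122, 122, 122, 122, 120, 120, 121, 120, 120, 121, 118]
878889999898896766566666666677656666666666666555555555445655466654443677788889999998889987789974344444444
777898888888896676656567655555666655555665555544555445565555665555443999888789999999988898999964444443444
766788788778976667665556666555555554455555555554444544245687555544433598778999888778999999999974444444434
878888888887775566787655666665444444444444444554322222222555554444333768989987887778899777888984434444444
998778888888996556667877666666666666666666665322222211234555544443334888878999997888778888777874444444444
8888999888898855555566666777777666666566677788511035556554444443333377898789888888877887889999a5434443444
877777899899876445555556666666666666666666666665555555544444443333327887787898788887788999999885444444444
899888997788888434445555555555665555555665555555544334444443333333278999999989878999999987899867534433344
[... 3010 characters left out ...]
7777777777777777777777777777677766654444444444456544456887798655
853333333367632234766677777777777677667777777777777777777777777777777777756754444444444566444566666699788
764333333333357742224766677777776776677777777777777777777777777777777777667434444444444565444666666666778
667754333333333356752223666677776776677777777777777777777777777777777777566444444444445554445666677766666
665333333333333333347752223666667766777777777777777777777777777777777776674444444444445644456666655466665
666666664333333333333347753222557766777777777777777777777777777777777775664444444444455544456666666666543
556666666663333333333333347852223466667777777777777777777777777777777756744444444444555444543666666665324
```

```bash
python3 -c "
from workcell import *
print(hand_in())"
```

```text
the job is handed in; nothing more can be done
None
```

The 34 mm block is fully home in the far bay and the 28 mm block in the near bay, both tab outward. The spare 22 mm block was left standing on the bench, and the job was handed in at about 26 s; no verdict came back.

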